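Tip a shaft sleeve into the good-parts tray with the jog stick

ROBOT

A 7-joint arm with a two-finger parallel gripper is mounted at the origin on the work surface. World frame = base frame: x ahead of the robot, y to its left, z up, the work surface at z = 0. Lengths are in mm, angles in rad, forces in N, time in s.
With the tool pointing down it reaches from about 425 to 950 mm from the base axis. Payload 16.7 kg.
Tool frame: the origin (TCP) lies at the very end of the fingers, on their centre line; the grasp point (between the pads) lies 19 mm behind it; y points along the fingers, x is the direction in which the jaws open and shut, and the axes are right-handed (so a half turn about y gives the same grasp; the last joint's range is limited). The gripper opens to 94 mm and grips with 3 to 60 N. Pads are 16 mm wide; open, the fingers measure 119 mm over their backs; the gripper's body (75 mm by 177 mm) begins 78 mm behind the grasp point.
Start: joints at [1.048, 0.426, 0.074, 1.606, -0.034, 1.111, -0.067], TCP at [246.447, -628.362, 205.467] pointing down, gripper open.
Joint ranges: [-2.85, 2.85], [-0.5, 2.14], [-1.23, 1.37], [0.21, 2.46], [-1.02, 4.16], [0.16, 2.05], [-2.73, 2.73]. Speed limits (rad/s): [1.89, 1.89, 2.39, 2.39, 3.01, 3.01, 3.01].

INTERFACE

Orientations are given as a unit quaternion [x, y, z, w].
In Python, from workcell import * gives the robot as it stands.
- The arm moves only by the tool carry_out, never from a script. Its argument "commands" is a list of rows, each an object with "delta_pos": the shift along the tool's x, y, z in mm, a list of three; "spin": the turn about the tool's y in rad. A call has 1 to 12 rows; each row is the pose to reach, as a shift and turn from the pose commanded when the call began, along the tool's axes at that moment; what a row does not reach only later rows make up. A row lasts 1/12 s, in which the tool goes at most 41.7 mm and 7.16 degrees, less where a joint would pass 70% of its speed; a pose out of reach is approached as far as the arm can. A call with a gripper value outside its range is refused whole. "grip" is the opening, from 0 (shut) to 1 (fully open), set as the call begins (left out, the last holds). The fingers move at their own pace and stop on an object; "force" is the grip in N (left out, the last holds). Time passes only in rows, so rows that repeat a pose let the fingers close. It gives the time, the measured TCP pose, the force and the opening at its end, in the units of the state.
- get_obs(): the state, without advancing time (a new reading comes with each control period).
- read_camera(name): name is "scene" or "top" or "wrist"; returns the picture (384x512x3 uint8, red, green, blue); there is no depth.
- get_calibration(name): a dict with "mtx" (3x3 intrinsics, pixels), "distortion" ([k1, k2, p1, p2, k3] as OpenCV has them; the pictures are not rectified), "rvec" (rotation vector, rad) and "tvec" (3), from world to camera coordinates, as OpenCV has them. Camera axes: x right, y down, z forward; pixel columns grow to the right and rows downward; lengths in mm; the calibration is good to about 2 mm. A picture is of the moment at which its call begins: read the wrist's pose just before it. get_calibration takes no time and is no camera call; for the wrist camera it gives the pose at the moment of the call.
- sign_off(): hands the job in, once; it reports no verdict.
The state is a dict: "clock": time; "qpos": joint angles; "joint_velocities": joint speeds; "tau": joint torques, N m; "tcp_pos": TCP position; "eef_rot": TCP orientation; "ft_force": force on the tool from outside, world axes, zero at the start; "moment": the same for the moment, N m; "grip_width": opening from 0.0 (shut) to 1.0 (fully open).
Only numpy, scipy, OpenCV 4.12 (cv2) and the standard library are available. Lean on these libraries where they do the work, as an engineer would, in place of code of your own. Each camera call takes 0.05 s, during which the arm holds its last target. There are 200 camera calls.

TASK

The pump shaft sleeve in the tipper's cradle has passed inspection and belongs in the green tray: pull the red gate knob fully out, push the console's spring-centred jog stick over towards the side on which the green tray lies and keep it over until the sleeve lies in that tray, then let the stick return to centre, and only then push the gate knob fully home. Work with the knob and the stick only, touching neither the sleeve nor the cradle, and leave the other things on the bench where they are.

Things in the scene. Friction and masses are not known exactly. Their poses are not given: they have to be found in the camera images.
- tipper: Fixed blue tipping machine, about 340 x 110 mm footprint, 140 mm tall. Origin: on the bench under the middle of its cradle; z up, its -x side (with the yellow gate housing and the red knob) looks roughly to the robot, its +y is left as the robot sees it. The tops of housing and drive are 140 mm over the bench.
- cradle: Aluminium tipping cradle on the tipper, 135 mm along the tipper's x, 120 mm across: a shallow V (6 degrees each side) whose bottom is at its origin, 100 mm above the bench. It tilts about the tipper's x axis by the same angle as the jog stick: stick to the left (+) lowers its left (+y) edge. The sleeve rolls out over that edge once the tilt passes about 0.12 rad (0.25 to 0.4 is sure), within about a second. Not to be touched.
- gate_knob (a point): Centre of the red cylindrical gate knob, 36 mm diameter, 36 mm long along the tipper's x, 120 mm above the bench, 158 mm from the tipper origin along its -x when home, on a 12 mm rod 43 mm long (when home) between knob and yellow gate housing. Free underneath and on both sides. Its axes are those of the tipper.
- gate (a joint): Travel of the gate knob in m: 0 fully home, 0.05 fully out (stop), moving along the tipper's -x, towards the robot. About 3 N of friction holds it where it is left. It starts within 8 mm of home. Two steel prongs on it stand either side of the sleeve's near end and stop it rolling out; from 0.038 out they are clear.
- console: Fixed yellow joystick console, 130 x 160 mm, 60 mm tall, nearer the robot than the tipper, to the left or the right. Origin: underside centre; its +y is its left, -x its near side. The stick stands in the middle of its top.
- stick (a joint): Tilt of the jog stick in rad about the console's x axis only, at a pivot 60 mm above the bench over the console's origin. 0 upright; positive leans to the console's own left (+y), negative to its right; stops at +-0.4. A spring of 1.3 N m/rad returns it to 0 when let go (5 to 7 N at the grip for full tilt).
- stick_grip (a point): Point on the axis of the stick's black grip, 85 mm above the pivot (145 mm above the bench when upright). The grip is a cylinder of 28 mm diameter from 48 to 110 mm above the pivot with a ball of 34 mm on top, which ends 125 mm above the pivot.
- sleeve_center (a point): Centre of the steel pump shaft sleeve with two brass bands, a cylinder 44 mm diameter, 120 mm long along its x, about 0.6 kg, lying along the tipper's x in the cradle at the start. Not to be touched.
- green_tray: Fixed green tray with a rubber floor, 200 mm (tipper's x) x 140 mm, walls 70 mm tall, close beside the cradle on the tipper's left or right (centre 138 mm from the tipper's centre line). Origin: underside centre. The sleeve's centre is 40 to 50 mm above it when it lies on the floor.
- red_tray: The same in red, on the other side: for rejects, stays empty.
- remote: Fixed grey box with a black dial, 120 x 140 mm, 50 mm tall (70 with dial), on the side of the bench where the console is not. Origin: underside centre. Not used.
- impeller_a: Loose bystander: steel pump impeller, 210 mm diameter, 70 mm tall, origin underside centre.
- impeller_b: Loose bystander: steel pump impeller like the other.
- hammer: Loose bystander: hammer lying on the bench.
- wrench: Loose bystander: wrench lying on the bench in front of the robot.
- brush: Loose bystander: brush lying on the bench.
- spray: Loose bystander: blue spray can, 60 mm diameter, 130 mm tall.
- mug: Loose bystander: white mug, 90 mm tall.
- sleeve: The same sleeve; its origin is its centre too.
There are look-alikes about, which are no part of the job. Of the things that look like the console, take the one that is farthest to the robot's left at the start.

How it is judged:
By the outcome, as a careful person would: the job done as asked, in the order asked, and still so for the second after the job is handed in, with the robot touching nothing.
It also fails if it takes over 64 s, if anything falls off the work surface, if the arm or the gripper's body presses on something with over 40 N, if the wrist force passes 120 N, or if a joint passes its speed limit or range.

## Working session

There is one attempt and no reset: what is moved stays moved. The work goes in short steps, Python scripts to look and compute and a tool call to move; the robot and the scene stay as the last step left them, time stands still between calls to the robot, and variables do not carry over. Pictures are saved under pics/ and viewed, on a budget of 10 in all, crops included, one or two more only if the job needs it, and the job is handed in when it is done.

Besides the shell and the picture viewer there is one more tool, called after "Request:" as name(argument=value, ...) on one line, values as JSON. carry_out: Moves the arm, as the interface text tells. Its arguments: {"type":"object","properties":{"commands":{"type":"array","items":{"type":"object","properties":{"delta_pos":{"type":"array","items":{"type":"number"}},"spin":{"type":"number"}}}},"grip":{"type":"number"},"force":{"type":"number"}},"required":["commands"]}

```bash
mkdir -p pics; python3 - <<'E'
from workcell import *
import cv2,numpy as np
o=get_obs();print(o)
for n in ["scene","top"]:
    im=read_camera(n);cv2.imwrite(f"pics/{n}0.png",cv2.resize(im[:,:,::-1],(800,600),interpolation=cv2.INTER_CUBIC));cv2.imwrite(f"pics/{n}_raw.png",im[:,:,::-1])
    c=get_calibration(n);print(n,c)
E
```

```text
{'clock': 0.0, 'qpos': array([ 1.04748826,  0.42669961,  0.07387271,  1.60663253, -0.03408922,
        1.11078361, -0.067073  ]), 'joint_velocities': array([ 0.00111622,  0.00029643, -0.00091255, -0.00074379, -0.00047302,
       -0.00098665,  0.00065979]), 'tau': array([ 2.07533172e-03, -9.35811496e+01,  3.66823331e+00, -4.54198194e+01,
       -4.87967930e-02,  1.99092185e-02,  1.27027211e-04]), 'tcp_pos': array([ 246.27566035, -627.98942566,  204.78661411]), 'eef_rot': array([-0.58397821,  0.39877865, -0.39799967,  0.58441535]), 'ft_force': array([ 0.09166491,  0.05543123, -0.35752868]), 'moment': array([ 0.04540764, -0.06660926,  0.0260588 ]), 'grip_width': 1.0008172444658008}
scene {'mtx': array([[352.48680274,   0.        , 260.23595207],
       [  0.        , 352.48680274, 195.23757831],
       [  0.        ,   0.        ,   1.        ]]), 'distortion': array([-0.00185045,  0.        ,  0.        ,  0.        ,  0.        ]), 'rvec': array([ 1.69008886,  1.7257045 , -0.77586973]), 'tvec': array([   4.34625323, -250.3187621 , 1716.01752906])}
top {'mtx': array([[347.18104642,   0.        , 259.8955057 ],
       [  0.        , 347.18104642, 191.67806796],
       [  0.        ,   0.        ,   1.        ]]), 'distortion': array([-0.02398039,  0.        ,  0.        ,  0.        ,  0.        ]), 'rvec': array([ 2.14987748, -2.10481242,  0.12654517]), 'tvec': array([  11.09128522,  500.44597169, 1100.70754898])}
```

View pics/top0.png

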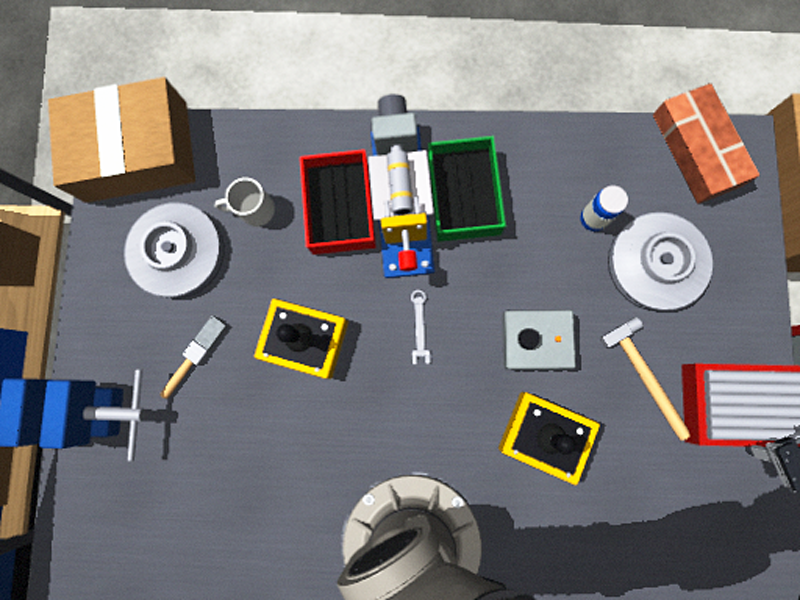

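View pics/scene0.png

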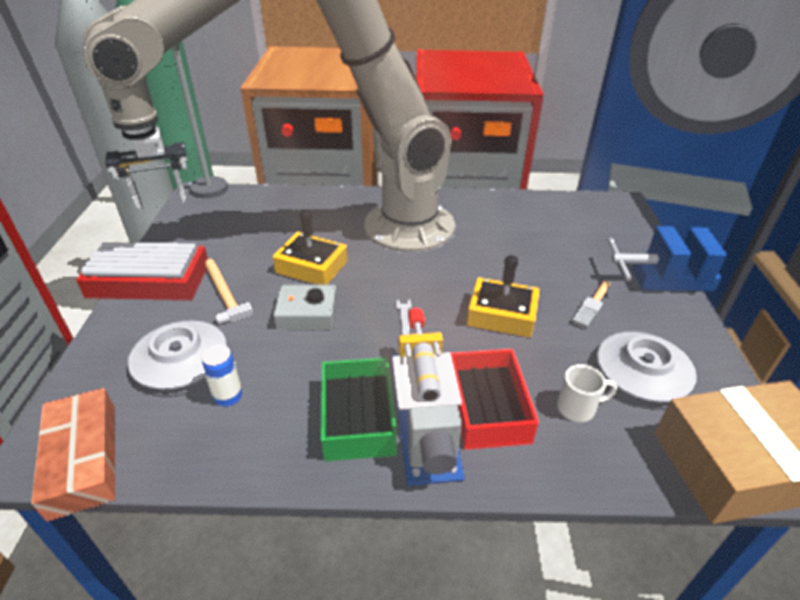

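Top view (800x600): two joystick consoles look alike, at (300,338) and (550,438), and the grey remote is at (540,340). The console farthest to the robot's left is the one at (300,338). The green tray (467,188) is on the tipper's right and the red tray (338,200) on its left, so the stick has to go to the right (negative). The red knob is at (407,259). Next I'll take a close crop of the console and the tipper.

```bash
cat > h.py <<'E'
from workcell import *
import cv2,numpy as np
from scipy.spatial.transform import Rotation as R
def ray(n,uv,z,c=None):
    c=c or get_calibration(n); M=cv2.Rodrigues(np.array(c["rvec"]))[0]
    p=cv2.undistortPoints(np.array(uv,float).reshape(-1,1,2),c["mtx"],c["distortion"]).reshape(-1,2)
    d=np.c_[p,np.ones(len(p))]@M; o=-M.T@c["tvec"]
    return o+d*((np.broadcast_to(z,len(p))-o[2])/d[:,2])[:,None]
def proj(n,P,c=None):
    c=c or get_calibration(n)
    return cv2.projectPoints(np.array(P,float).reshape(-1,3),c["rvec"],c["tvec"],c["mtx"],c["distortion"])[0].reshape(-1,2)
E
python3 - <<'E'
from h import *
im=cv2.imread("pics/top_raw.png")
f=lambda x,y,w,h:cv2.resize(im[y:y+h,x:x+w],(400,600),interpolation=cv2.INTER_CUBIC)
cv2.imwrite("pics/crop1.png",np.hstack([f(158,172,70,105),f(225,80,70,105)]))
s=512/800
print(ray("top",np.array([[272,300],[347,320],[330,378],[255,357]])*s,60).round())
print(ray("top",np.array([[407,259]])*s,128).round(), ray("top",np.array([[381,222],[427,218]])*s,140).round())
print(ray("top",np.array([[302,156],[367,150],[374,247],[307,254],[430,140],[494,137],[504,234],[436,240]])*s,70).round())
E
```

```text
[[490. 300.  60.]
 [452. 141.  60.]
 [333. 171.  60.]
 [372. 328.  60.]]
[[567.  19. 128.]] [[637.  71. 140.]
 [646. -19. 140.]]
[[ 802.  251.   70.]
 [ 817.  112.   70.]
 [ 604.   90.   70.]
 [ 587.  229.   70.]
 [ 841.  -22.   70.]
 [ 849. -159.   70.]
 [ 636. -179.   70.]
 [ 621.  -38.   70.]]
```

View pics/crop1.png

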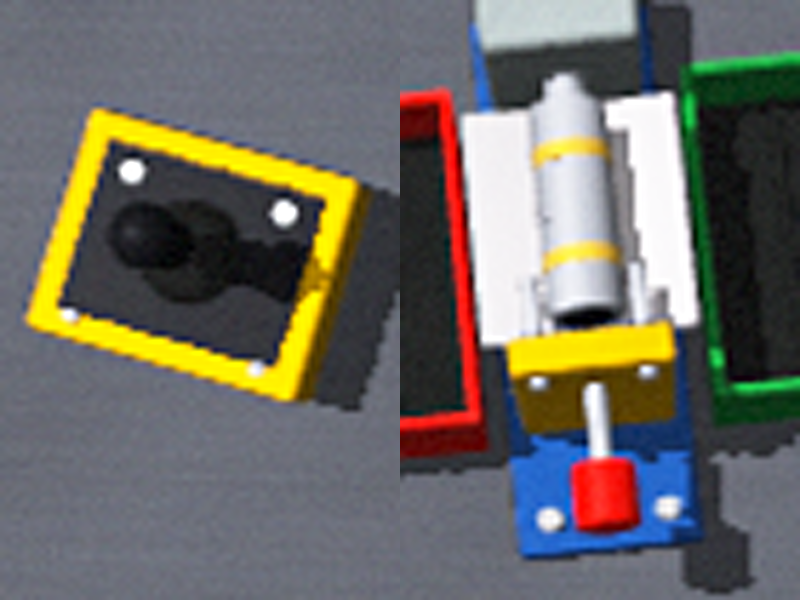

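The crop confirms the choice. It shows the left console with its black stick (ball at crop 150,235), and the tipper with the red knob at (604,495) on its rod in front of the yellow housing, free on both sides. Now I'll compute the moves.

```bash
cat >> h.py <<'E'
def plan(p,jaw):
    """delta in current tool axes, spin so that tool x is along +-jaw"""
    o=get_obs(); M=R.from_quat(o["eef_rot"]).as_matrix()
    j=M.T@np.array([*jaw,0.]); s=np.arctan2(-j[2],j[0]); s=(s+np.pi/2)%np.pi-np.pi/2
    print("clock",o["clock"],"tcp",o["tcp_pos"].round(1),"delta",(M.T@(np.array(p)-o["tcp_pos"])).round(1),"spin",round(s,3),"q7",o["qpos"][6].round(2)); print(M.round(3))
E
python3 - <<'E'
from h import *
raw=lambda u,v:(158+u/5.714,172+v/5.714)
P=ray("top",[raw(93,108),raw(358,182),raw(30,322)],60);print(P.round(1))
B=ray("top",[raw(150,235)],170);print("ball",B.round(1))
a=P[0]-P[1];a/=np.linalg.norm(a);b=P[0]-P[2];b/=np.linalg.norm(b);print(a,b,"centre",P[0]-80*a-65*b)
k=lambda u,v:(225+(u-400)/5.714,80+v/5.714)
print("knob",ray("top",[k(604,460),k(606,516)],138), ray("top",[k(570,495),k(638,492)],120))
plan([565,19,200],(-.1,.995))
E
```

```text
[[494.1 299.2  60. ]
 [454.9 146.1  60. ]
 [372.3 327.5  60. ]]
ball [[413.2 234.5 170. ]]
[0.24832736 0.96867617 0.        ] [ 0.97401136 -0.22649916  0.        ] centre [410.93014002 236.41622483  60.        ]
knob [[580.53209659  18.03879679 138.        ]
 [550.20669894  16.27847645 138.        ]] [[ 5.65321373e+02  3.65312859e+01  1.20000000e+02]
 [ 5.67576943e+02 -5.61119406e-02  1.20000000e+02]]
clock 0.1 tcp [ 246.3 -628.1  204.8] delta [-486.     5.3  533. ] spin 0.274 q7 -0.07
[[ 0.365 -0.001  0.931]
 [-0.931  0.001  0.365]
 [-0.001 -1.    -0.   ]]
```

Request:
carry_out(commands=[{"delta_pos":[-24,-5,27],"spin":0.03},{"delta_pos":[-50,-10,55],"spin":0.06},{"delta_pos":[-75,-15,82],"spin":0.09},{"delta_pos":[-100,-20,110],"spin":0.12},{"delta_pos":[-125,-25,137],"spin":0.15},{"delta_pos":[-150,-25,165],"spin":0.18},{"delta_pos":[-175,-25,192],"spin":0.21},{"delta_pos":[-200,-25,220],"spin":0.24},{"delta_pos":[-225,-25,247],"spin":0.27},{"delta_pos":[-250,-25,275],"spin":0.274},{"delta_pos":[-275,-25,302],"spin":0.274},{"delta_pos":[-300,-25,330],"spin":0.274}], grip=1)

```text
clock: 1.1
tcp_pos: [444.3, -226.9, 230.5]
eef_rot: [0.524, -0.475, 0.474, -0.524]
ft_force: [0.8, -0.4, -0.6]
grip_width: 1.001
```

```bash
python3 -c "
from h import *
plan([565.5,18,230],(-.1,.995))"
```

```text
clock 1.1 tcp [ 444.3 -226.9  230.5] delta [-231.6    0.4  144.9] spin -0.001 q7 -1.15
[[ 0.099 -0.     0.995]
 [-0.995 -0.     0.099]
 [ 0.    -1.    -0.   ]]
```

Request:
carry_out(commands=[{"delta_pos":[-25,0,16]},{"delta_pos":[-55,0,34]},{"delta_pos":[-85,0,53]},{"delta_pos":[-115,0,72]},{"delta_pos":[-145,0,91]},{"delta_pos":[-175,0,110]},{"delta_pos":[-205,0,128]},{"delta_pos":[-225,0,141]},{"delta_pos":[-232,0,145]},{"delta_pos":[-232,0,145]},{"delta_pos":[-232,0,145]}])

```text
validation failed for argument at $.co...
```

```bash
python3 - <<'E'
from h import *
plan([565.5,18,101],(-.1,.995))
c=get_calibration("wrist");im=read_camera("wrist")
cv2.imwrite("pics/w1.png",im[:,:,::-1])
a=np.array([np.cos(.1),np.sin(.1),0]);k=np.array([565.5,18,120])
print(proj("wrist",[k,k-18*a,k+18*a,k-18*a+[0,0,18],k+18*a+[0,0,18]],c).round())
E
```

```text
clock 1.1 tcp [ 444.3 -226.9  230.5] delta [-231.6  129.4  144.9] spin -0.001 q7 -1.15
[[ 0.099 -0.     0.995]
 [-0.995 -0.     0.099]
 [ 0.    -1.    -0.   ]]
[[25. 53.]
 [29. 72.]
 [22. 34.]
 [14. 69.]
 [ 6. 28.]]
```

View pics/w1.png

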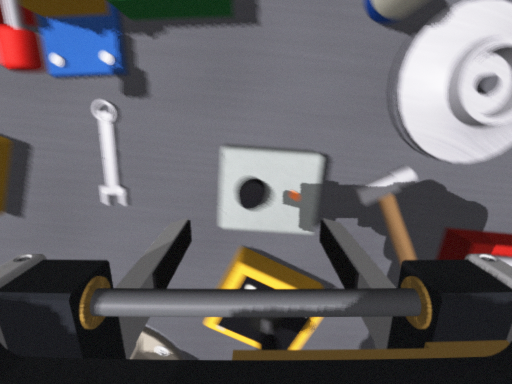

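The move was refused, so this wrist picture was taken from the old place. The knob is at about (20,45), which agrees with the projection (25,53) to within a few mm. I'll resend the move with spin included in every row.

Request:
carry_out(commands=[{"delta_pos":[-25,0,16],"spin":0},{"delta_pos":[-55,0,34],"spin":0},{"delta_pos":[-85,0,53],"spin":0},{"delta_pos":[-115,0,72],"spin":0},{"delta_pos":[-145,0,91],"spin":0},{"delta_pos":[-175,0,110],"spin":0},{"delta_pos":[-205,0,128],"spin":0},{"delta_pos":[-225,0,141],"spin":0},{"delta_pos":[-232,0,145],"spin":0},{"delta_pos":[-232,0,145],"spin":0},{"delta_pos":[-232,0,145],"spin":0}])

```text
clock: 2.07
tcp_pos: [564.9, 15.9, 230.1]
eef_rot: [0.525, -0.475, 0.474, -0.524]
ft_force: [0.6, 0.4, -0.2]
grip_width: 1.0
```

```bash
python3 - <<'E'
from h import *
plan([565.5,18,101],(-.1,.995))
c=get_calibration("wrist");im=read_camera("wrist")
cv2.imwrite("pics/w2.png",im[:,:,::-1])
a=np.array([np.cos(.1),np.sin(.1),0]);k=np.array([565.5,18,120])
print(proj("wrist",[k,k-18*a,k+18*a,k-18*a+[0,0,18],k+18*a+[0,0,18]],c).round())
E
```

```text
clock 2.0667 tcp [564.9  15.9 230.1] delta [ -2.1 129.1   0.9] spin -0.0 q7 -1.69
[[ 0.1   -0.001  0.995]
 [-0.995 -0.     0.1  ]
 [ 0.    -1.    -0.001]]
[[254. 192.]
 [254. 207.]
 [254. 176.]
 [254. 212.]
 [254. 179.]]
```

View pics/w2.png

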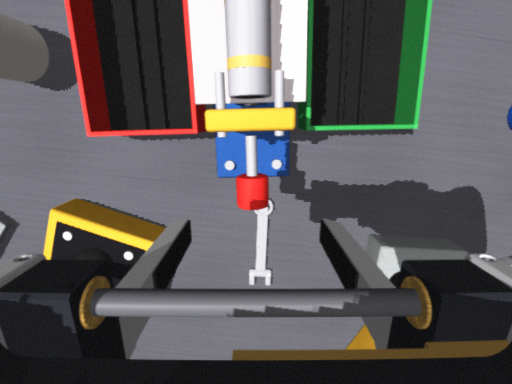

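The wrist picture shows the knob at (252,192), rod straight up the image and clear sides. It sits about 2 mm left of and ahead of the estimate, so I'm correcting for that, descending and gripping.

Request:
carry_out(commands=[{"delta_pos":[-4,25,2],"spin":0},{"delta_pos":[-4,50,2],"spin":0},{"delta_pos":[-4,75,2],"spin":0},{"delta_pos":[-4,100,2],"spin":0},{"delta_pos":[-4,120,2],"spin":0},{"delta_pos":[-4,129,2],"spin":0},{"delta_pos":[-4,129,2],"spin":0},{"delta_pos":[-4,129,2],"spin":0}])

```text
clock: 2.78
tcp_pos: [567.0, 20.0, 102.1]
eef_rot: [0.524, -0.475, 0.475, -0.524]
ft_force: [-0.1, -0.3, 1.0]
grip_width: 1.001
```

Request:
carry_out(commands=[{"delta_pos":[0,0,0],"spin":0},{"delta_pos":[0,0,0],"spin":0},{"delta_pos":[0,0,0],"spin":0},{"delta_pos":[0,0,0],"spin":0},{"delta_pos":[0,0,0],"spin":0},{"delta_pos":[0,0,0],"spin":0},{"delta_pos":[0,0,0],"spin":0},{"delta_pos":[0,0,0],"spin":0}], grip=0.2, force=25)

```text
clock: 3.45
tcp_pos: [566.9, 20.9, 101.5]
eef_rot: [-0.524, 0.474, -0.474, 0.524]
ft_force: [-1.0, -0.2, -0.0]
grip_width: 0.47
```

Request:
carry_out(commands=[{"delta_pos":[0,0,0],"spin":0},{"delta_pos":[0,0,0],"spin":0},{"delta_pos":[0,0,0],"spin":0},{"delta_pos":[0,0,0],"spin":0}])

```text
clock: 3.78
tcp_pos: [567.0, 19.8, 101.5]
eef_rot: [0.524, -0.474, 0.475, -0.524]
ft_force: [0.5, -6.5, 0.2]
grip_width: 0.377
```

Request:
carry_out(commands=[{"delta_pos":[0,0,-5],"spin":0},{"delta_pos":[0,0,-10],"spin":0},{"delta_pos":[0,0,-15],"spin":0},{"delta_pos":[0,0,-20],"spin":0},{"delta_pos":[0,0,-25],"spin":0},{"delta_pos":[0,0,-30],"spin":0},{"delta_pos":[0,0,-35],"spin":0},{"delta_pos":[0,0,-39],"spin":0},{"delta_pos":[0,0,-42],"spin":0},{"delta_pos":[0,0,-42],"spin":0}])

```text
clock: 4.62
tcp_pos: [524.9, 14.6, 101.5]
eef_rot: [0.525, -0.474, 0.475, -0.523]
ft_force: [0.8, -10.8, -0.5]
grip_width: 0.374
```

Request:
carry_out(commands=[{"delta_pos":[0,0,-2],"spin":0},{"delta_pos":[0,0,-4],"spin":0},{"delta_pos":[0,0,-5],"spin":0},{"delta_pos":[0,0,-6],"spin":0},{"delta_pos":[0,0,-6],"spin":0}])

```text
clock: 5.03
tcp_pos: [522.3, 14.3, 101.7]
eef_rot: [-0.523, 0.473, -0.476, 0.525]
ft_force: [23.2, -11.1, -21.4]
grip_width: 0.375
```

The stop was reached: the tool lags its target and there is 23 N along the pull. I'll relax, release and lift straight up.

Request:
carry_out(commands=[{"delta_pos":[0,0,2],"spin":0},{"delta_pos":[0,0,3],"spin":0},{"delta_pos":[0,0,3],"spin":0}])

```text
clock: 5.28
tcp_pos: [522.5, 14.3, 101.5]
eef_rot: [0.524, -0.474, 0.475, -0.524]
ft_force: [2.8, -11.5, -0.0]
grip_width: 0.377
```

Request:
carry_out(commands=[{"delta_pos":[0,0,0],"spin":0},{"delta_pos":[0,0,0],"spin":0},{"delta_pos":[0,0,0],"spin":0},{"delta_pos":[0,0,0],"spin":0},{"delta_pos":[0,0,0],"spin":0},{"delta_pos":[0,-25,0],"spin":0},{"delta_pos":[0,-50,0],"spin":0},{"delta_pos":[0,-80,0],"spin":0},{"delta_pos":[0,-110,0],"spin":0},{"delta_pos":[0,-135,0],"spin":0},{"delta_pos":[0,-140,0],"spin":0},{"delta_pos":[0,-140,0],"spin":0}], grip=0.9)

```text
clock: 6.28
tcp_pos: [523.0, 16.6, 243.3]
eef_rot: [-0.523, 0.474, -0.475, 0.525]
ft_force: [0.3, 0.4, -0.9]
grip_width: 0.902
```

```bash
python3 - <<'E'
from h import *
plan([411,235.5,240],(.235,.972))
c=get_calibration("wrist");im=read_camera("wrist")
cv2.imwrite("pics/w3.png",im[:,:,::-1])
a=np.array([np.cos(.1),np.sin(.1),0]);k=np.array([522.5,14.5,120])
print(proj("wrist",[k-18*a+[0,0,18],k+18*a+[0,0,18]],c).round())
E
```

```text
clock 6.2833 tcp [523.   16.6 243.3] delta [-228.9    2.9  -89.7] spin 0.337 q7 -1.68
[[ 0.1    0.003  0.995]
 [-0.995  0.     0.1  ]
 [ 0.    -1.     0.003]]
[[258. 210.]
 [258. 179.]]
```

View pics/w3.png

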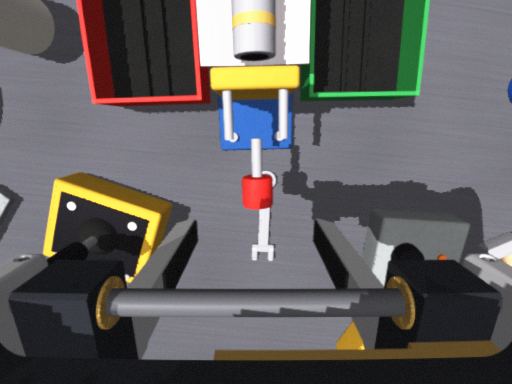

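The knob is fully out at (257,192) with the prongs clear of the sleeve, which is still in the cradle. Going above the stick.

Request:
carry_out(commands=[{"delta_pos":[-22,2,-9],"spin":0.03},{"delta_pos":[-48,3,-19],"spin":0.07},{"delta_pos":[-76,3,-30],"spin":0.11},{"delta_pos":[-104,3,-41],"spin":0.15},{"delta_pos":[-132,3,-52],"spin":0.19},{"delta_pos":[-160,3,-63],"spin":0.23},{"delta_pos":[-188,3,-74],"spin":0.27},{"delta_pos":[-212,3,-83],"spin":0.31},{"delta_pos":[-226,3,-89],"spin":0.337},{"delta_pos":[-229,3,-90],"spin":0.337},{"delta_pos":[-229,3,-90],"spin":0.337},{"delta_pos":[-229,3,-90],"spin":0.337}], grip=0.75)

```text
clock: 7.33
tcp_pos: [409.8, 234.4, 237.6]
eef_rot: [-0.438, 0.556, -0.555, 0.437]
ft_force: [0.4, 1.2, -1.0]
grip_width: 0.752
```

```bash
python3 - <<'E'
from h import *
plan([411,235.5,126],(.235,.972))
c=get_calibration("wrist");im=read_camera("wrist")
cv2.imwrite("pics/w4.png",im[:,:,::-1])
p=np.array([411,235.5,0])
print(proj("wrist",[p+[0,0,168],p+[0,0,145],p+[0,0,60]],c).round())
E
```

```text
clock 7.3333 tcp [409.8 234.4 237.6] delta [ -1.5 111.6   1. ] spin 0.0 q7 -2.51
[[-0.235 -0.001  0.972]
 [-0.972 -0.001 -0.235]
 [ 0.001 -1.    -0.001]]
[[254. 202.]
 [254. 196.]
 [255. 179.]]
```

View pics/w4.png

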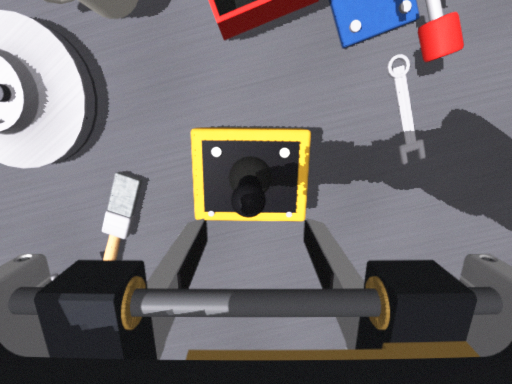

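The stick ball is at (248,202), about 5 mm left of the prediction, and the console edges are square with the image. I'll shift by 6 mm, go down around the stick and narrow the fingers into a loose cage.

Request:
carry_out(commands=[{"delta_pos":[-6,15,1],"spin":0},{"delta_pos":[-6,35,1],"spin":0},{"delta_pos":[-6,55,1],"spin":0},{"delta_pos":[-6,75,1],"spin":0},{"delta_pos":[-6,95,1],"spin":0},{"delta_pos":[-6,108,1],"spin":0},{"delta_pos":[-6,112,1],"spin":0},{"delta_pos":[-6,112,1],"spin":0}])

```text
clock: 8.05
tcp_pos: [412.0, 239.7, 125.6]
eef_rot: [-0.438, 0.556, -0.556, 0.436]
ft_force: [-0.8, 0.9, -0.6]
grip_width: 0.751
```

Request:
carry_out(commands=[{"delta_pos":[0,0,0],"spin":0},{"delta_pos":[0,0,0],"spin":0},{"delta_pos":[0,0,0],"spin":0},{"delta_pos":[0,0,0],"spin":0}], grip=0.6)

```text
clock: 8.38
tcp_pos: [412.6, 241.0, 127.2]
eef_rot: [0.437, -0.556, 0.556, -0.438]
ft_force: [0.6, 0.3, 0.9]
grip_width: 0.605
```

Request:
carry_out(commands=[{"delta_pos":[4,0,0],"spin":0},{"delta_pos":[8,0,0],"spin":0},{"delta_pos":[12,0,0],"spin":0},{"delta_pos":[16,0,0],"spin":0},{"delta_pos":[20,0,0],"spin":0},{"delta_pos":[24,0,0],"spin":0},{"delta_pos":[28,0,0],"spin":0},{"delta_pos":[32,0,0],"spin":0},{"delta_pos":[35,0,0],"spin":0},{"delta_pos":[36,0,0],"spin":0},{"delta_pos":[36,0,0],"spin":0},{"delta_pos":[36,0,0],"spin":0}])

```text
clock: 9.38
tcp_pos: [403.9, 206.0, 126.6]
eef_rot: [-0.437, 0.556, -0.556, 0.437]
ft_force: [0.9, 4.7, 2.7]
grip_width: 0.602
```

Request:
carry_out(commands=[{"delta_pos":[0,0,0],"spin":0},{"delta_pos":[0,0,0],"spin":0},{"delta_pos":[0,0,0],"spin":0},{"delta_pos":[0,0,0],"spin":0},{"delta_pos":[0,0,0],"spin":0},{"delta_pos":[0,0,0],"spin":0},{"delta_pos":[0,0,0],"spin":0},{"delta_pos":[0,0,0],"spin":0},{"delta_pos":[0,0,0],"spin":0},{"delta_pos":[0,0,0],"spin":0},{"delta_pos":[0,0,0],"spin":0},{"delta_pos":[0,0,0],"spin":0}])

```text
clock: 10.38
tcp_pos: [404.0, 206.5, 126.6]
eef_rot: [-0.437, 0.556, -0.555, 0.438]
ft_force: [0.4, 4.0, 2.5]
grip_width: 0.601
```

```bash
python3 - <<'E'
from h import *
a=read_camera("scene")[150:320,190:370,::-1];b=read_camera("top")[60:230,150:330,::-1]
f=lambda i:cv2.resize(i,(400,378),interpolation=cv2.INTER_CUBIC)
cv2.imwrite("pics/t5.png",np.hstack([f(a),f(b)]))
E
```

```text
(no output)
```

View pics/t5.png

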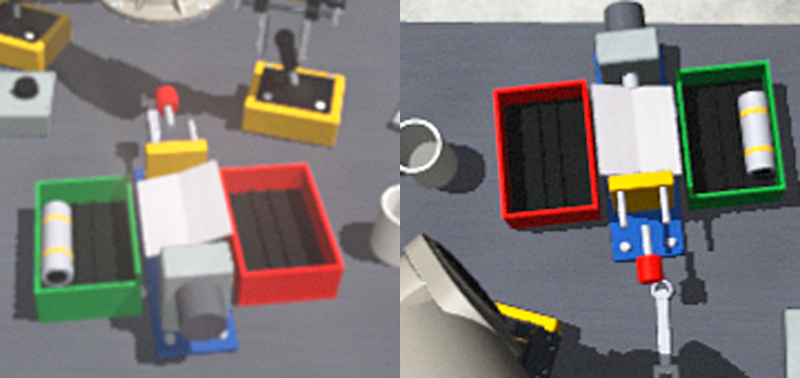

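The sleeve lies in the green tray (top crop 755,132) and the stick is over. I'll let the stick come back slowly, then lift clear.

Request:
carry_out(commands=[{"delta_pos":[-4,0,0],"spin":0},{"delta_pos":[-8,0,0],"spin":0},{"delta_pos":[-12,0,0],"spin":0},{"delta_pos":[-16,0,0],"spin":0},{"delta_pos":[-20,0,0],"spin":0},{"delta_pos":[-24,0,0],"spin":0},{"delta_pos":[-28,0,0],"spin":0},{"delta_pos":[-32,0,0],"spin":0},{"delta_pos":[-34,0,0],"spin":0},{"delta_pos":[-34,0,0],"spin":0},{"delta_pos":[-34,0,0],"spin":0},{"delta_pos":[-34,0,0],"spin":0}])

```text
clock: 11.48
tcp_pos: [411.6, 238.7, 126.5]
eef_rot: [0.437, -0.556, 0.556, -0.437]
ft_force: [0.5, -0.7, 0.0]
grip_width: 0.602
```

Request:
carry_out(commands=[{"delta_pos":[0,0,0],"spin":0},{"delta_pos":[0,0,0],"spin":0},{"delta_pos":[0,0,0],"spin":0},{"delta_pos":[0,0,0],"spin":0},{"delta_pos":[0,-20,0],"spin":0},{"delta_pos":[0,-45,0],"spin":0},{"delta_pos":[0,-70,0],"spin":0},{"delta_pos":[0,-95,0],"spin":0},{"delta_pos":[0,-112,0],"spin":0},{"delta_pos":[0,-117,0],"spin":0},{"delta_pos":[0,-117,0],"spin":0},{"delta_pos":[0,-117,0],"spin":0}], grip=0.8)

```text
clock: 12.48
tcp_pos: [411.5, 238.7, 242.8]
eef_rot: [0.437, -0.556, 0.556, -0.437]
ft_force: [0.8, 0.1, -0.2]
grip_width: 0.802
```

```bash
python3 - <<'E'
from h import *
plan([523,16,240],(-.1,.995))
E
```

```text
clock 12.4833 tcp [411.5 238.7 242.8] delta [190.2   2.9 160.8] spin -0.338 q7 -2.52
[[-0.235 -0.     0.972]
 [-0.972 -0.    -0.235]
 [ 0.    -1.    -0.   ]]
```

Request:
carry_out(commands=[{"delta_pos":[18,2,15],"spin":-0.03},{"delta_pos":[40,3,33],"spin":-0.07},{"delta_pos":[63,3,53],"spin":-0.11},{"delta_pos":[86,3,72],"spin":-0.15},{"delta_pos":[109,3,92],"spin":-0.19},{"delta_pos":[132,3,111],"spin":-0.23},{"delta_pos":[155,3,130],"spin":-0.27},{"delta_pos":[176,3,148],"spin":-0.31},{"delta_pos":[188,3,158],"spin":-0.338},{"delta_pos":[191,3,160],"spin":-0.338},{"delta_pos":[191,3,160],"spin":-0.338},{"delta_pos":[191,3,160],"spin":-0.338}], grip=0.9)

```text
clock: 13.48
tcp_pos: [521.6, 16.6, 239.6]
eef_rot: [0.525, -0.475, 0.474, -0.524]
ft_force: [-0.1, 0.0, -0.4]
grip_width: 0.898
```

```bash
python3 - <<'E'
from h import *
plan([522.5,15,101.5],(-.1,.995))
c=get_calibration("wrist");im=read_camera("wrist")[:,:,::-1]
t=read_camera("top")[150:270,130:290,::-1]
cv2.imwrite("pics/w6.png",np.hstack([cv2.resize(im,(400,300)),cv2.resize(t,(400,300),interpolation=cv2.INTER_CUBIC)]))
E
```

```text
clock 13.4833 tcp [521.6  16.6 239.6] delta [  1.7 138.1   0.9] spin 0.0 q7 -1.68
[[ 0.1   -0.002  0.995]
 [-0.995  0.     0.1  ]
 [-0.    -1.    -0.001]]
```

View pics/w6.png

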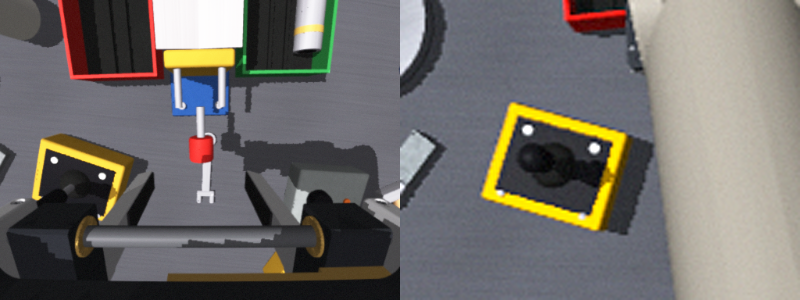

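The stick looks upright as it did at the start (right panel 537,155), the sleeve is in the green tray and the knob is below the gripper. Gripping it and pushing home.

Request:
carry_out(commands=[{"delta_pos":[1,25,1],"spin":0},{"delta_pos":[1,50,1],"spin":0},{"delta_pos":[1,78,1],"spin":0},{"delta_pos":[1,105,1],"spin":0},{"delta_pos":[1,128,1],"spin":0},{"delta_pos":[1,138,1],"spin":0},{"delta_pos":[1,138,1],"spin":0}])

```text
clock: 14.17
tcp_pos: [521.9, 15.6, 100.7]
eef_rot: [0.526, -0.475, 0.473, -0.524]
ft_force: [-0.9, -0.4, -0.6]
grip_width: 0.9
```

Request:
carry_out(commands=[{"delta_pos":[0,0,0],"spin":0},{"delta_pos":[0,0,0],"spin":0},{"delta_pos":[0,0,0],"spin":0},{"delta_pos":[0,0,0],"spin":0},{"delta_pos":[0,0,0],"spin":0},{"delta_pos":[0,0,0],"spin":0},{"delta_pos":[0,0,0],"spin":0},{"delta_pos":[0,0,0],"spin":0},{"delta_pos":[0,0,0],"spin":0},{"delta_pos":[0,0,0],"spin":0},{"delta_pos":[0,0,0],"spin":0}], grip=0.2, force=25)

```text
clock: 15.08
tcp_pos: [523.5, 14.3, 102.6]
eef_rot: [0.525, -0.474, 0.474, -0.524]
ft_force: [-0.3, -5.3, 4.5]
grip_width: 0.379
```

Request:
carry_out(commands=[{"delta_pos":[0,0,5],"spin":0},{"delta_pos":[0,0,10],"spin":0},{"delta_pos":[0,0,15],"spin":0},{"delta_pos":[0,0,20],"spin":0},{"delta_pos":[0,0,25],"spin":0},{"delta_pos":[0,0,30],"spin":0},{"delta_pos":[0,0,35],"spin":0},{"delta_pos":[0,0,40],"spin":0},{"delta_pos":[0,0,44],"spin":0},{"delta_pos":[0,0,46],"spin":0},{"delta_pos":[0,0,47],"spin":0},{"delta_pos":[0,0,47],"spin":0}])

```text
clock: 16.08
tcp_pos: [570.4, 20.1, 102.6]
eef_rot: [-0.524, 0.474, -0.474, 0.525]
ft_force: [-0.1, 0.0, 6.1]
grip_width: 0.377
```

Request:
carry_out(commands=[{"delta_pos":[0,0,2],"spin":0},{"delta_pos":[0,0,4],"spin":0},{"delta_pos":[0,0,5],"spin":0},{"delta_pos":[0,0,6],"spin":0},{"delta_pos":[0,0,6],"spin":0}])

```text
clock: 16.5
tcp_pos: [573.3, 20.4, 102.5]
eef_rot: [0.526, -0.475, 0.473, -0.523]
ft_force: [-21.6, -0.9, 23.0]
grip_width: 0.378
```

The knob has travelled 50 mm to the home stop, with 22 N against the push. Relaxing, releasing and lifting.

Request:
carry_out(commands=[{"delta_pos":[0,0,-2],"spin":0},{"delta_pos":[0,0,-3],"spin":0},{"delta_pos":[0,0,-3],"spin":0}])

```text
clock: 16.75
tcp_pos: [573.1, 20.4, 102.7]
eef_rot: [-0.524, 0.474, -0.474, 0.525]
ft_force: [-2.8, 1.5, 6.2]
grip_width: 0.378
```

Request:
carry_out(commands=[{"delta_pos":[0,0,0],"spin":0},{"delta_pos":[0,0,0],"spin":0},{"delta_pos":[0,0,0],"spin":0},{"delta_pos":[0,0,0],"spin":0},{"delta_pos":[0,0,0],"spin":0},{"delta_pos":[0,-25,0],"spin":0},{"delta_pos":[0,-50,0],"spin":0},{"delta_pos":[0,-80,0],"spin":0},{"delta_pos":[0,-110,0],"spin":0},{"delta_pos":[0,-135,0],"spin":0},{"delta_pos":[0,-140,0],"spin":0},{"delta_pos":[0,-140,0],"spin":0}], grip=0.9)

```text
clock: 17.75
tcp_pos: [574.1, 19.9, 244.3]
eef_rot: [-0.524, 0.473, -0.475, 0.525]
ft_force: [-0.2, 0.6, 0.1]
grip_width: 0.901
```

```bash
python3 - <<'E'
from h import *
o=get_obs();print(o["clock"],o["tcp_pos"],o["ft_force"])
c=read_camera("scene")[:,:,::-1];im=read_camera("wrist")[:,:,::-1]
cv2.imwrite("pics/w7.png",np.hstack([cv2.resize(im,(400,300)),cv2.resize(c,(400,300),interpolation=cv2.INTER_AREA)]))
a=np.array([np.cos(.1),np.sin(.1),0]);k=np.array([573,19.5,120])
print((proj("wrist",[k-18*a+[0,0,18],k+18*a+[0,0,18]])/1.28).round())
E
```

```text
17.75 [574.07551702  19.86449815 244.32343705] [-0.24942501  0.63972014  0.06002379]
[[200. 164.]
 [200. 139.]]
```

View pics/w7.png

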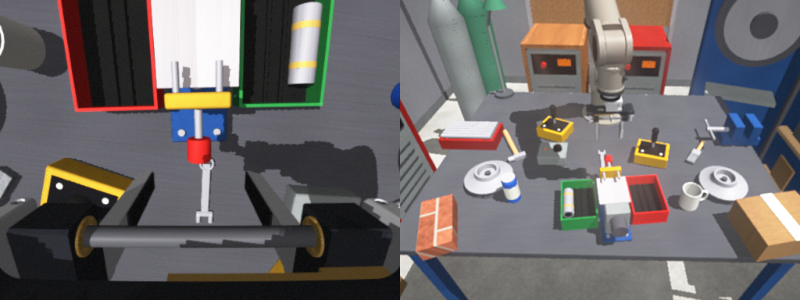

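The knob is home at (199,151), as projected, with the prongs back beside the cradle. The sleeve is in the green tray at (305,45), the red tray is empty, and in the scene panel the stick is upright. Handing in.

```bash
python3 -c "
from workcell import *
print(sign_off())"
```

```text
the job is handed in; nothing more can be done
None
```

The job is done and handed in at about 18 s on the robot's clock; the hand-in reports no verdict.

- **Gate out:** I gripped the red knob and pulled it out to its stop, with 23 N at the stop. The wrist picture showed the prongs clear of the sleeve.
- **Stick:** I used the left console. I pushed its stick to the right with the fingers loosely around it, the green tray being on the tipper's right. I held it over until the picture showed the sleeve in that tray, then let it back to centre.
- **Gate home:** I pushed the knob 50 mm back to its home stop, with 22 N at the stop, then let go and lifted clear.

**Last checks:** The final pictures showed:
- the sleeve in the green tray and the red tray empty
- the stick upright
- the knob where the home position projects
- nothing else on the bench visibly moved
- the gripper free, with wrist force near zero

One move call was refused because its rows left out the spin value; it moved nothing, and I resent it. No check failed or disagreed.

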